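# Scrape plums into the cup filler and hold its spring gate open

## Task

Fill the cup under the cup filler with the four plums on its runway: with the scraper block, never touching the fruit with the gripper, wipe all four along the runway into the drop pocket while the gate is shut, then stand the scraper down again on its base, on the runway clear of the pocket or on the table. Now pull the gate's black grip out to the mark, so that the window in the blade lies under the pocket and every plum drops into the cup, and keep it there: the gate springs shut when let go, so finish while still holding the grip at the mark. Leave the cup in its place and do not shove the other cups or the tape roll about.

Things in the scene. Friction and masses are not known exactly. Their poses are not given: they have to be found in the camera images.
- filler: Cup filler, a metal bench stand fixed on the table, 257 long (x) by 132 wide by 134 mm high. Origin: on the table, below the centre of its drop pocket. x points along the runway away from the black pull grip, y across, z up. Aluminium side rails (36 to 47 mm either side of the middle) and end stop (x -42 to -30 mm) rise to 134 mm; spring barrels on both flanks reach out to 66 mm, top 92 mm.
- pocket (a point): Centre of the drop pocket's floor, 78.5 mm above the table; axes as the filler's. The pocket is a rectangular hole in the runway's near end, x -30 to 30, y -36 to 36 mm about this point, 35 mm deep, floored by the gate's steel blade while the gate is shut. The cup stands below.
- deck_park (a point): Point on the white runway's surface near its far end, 170 mm along x from the pocket's centre, on the middle line, 114 mm above the table; axes as the filler's. The runway is flat, 72 mm wide between the rails, from x = 30 (edge of the pocket) to 195 mm (open far end) in the filler's frame.
- gate (a joint): Spring-return slide gate, in m: 0 shut, 0.072 at the mark, 0.100 end of travel; grows as the grip is pulled along the filler's -x. At the mark the blade's 66 mm window lies under the 60 mm pocket and a dark 3.5 mm line across the blade has just come out from under the end stop's front face (x -42 mm); further out the pocket closes again. Spring about 2.6 N at 0, 8 N at the mark (75 N/m), friction 0.6 N.
- grip_point (a point): Centre of the gate's black pull grip, moves with it; axes as the filler's. Upright bar 14 thick (x), 64 long (y), 28 mm high, 104 to 132 mm above the table. With the gate shut it lies at x = -89.5 mm in the filler's frame, 47 mm in front of the end stop. Below it are only a 28 mm wide tab and a flat crosshead, top at 88.5 mm, 130 mm wide.
- scraper: Hand scraper block, loose, 120 g (may vary), standing upright on the table beside the filler. Origin: centre of its underside; z up. Base block 30 thick (x) by 64 wide (y), up to 23 mm high with a rubber sole; above it a light wooden handle 22 thick (x) by 56 long (y), from 21 to 64 mm high. It fits the runway with its y axis across (4 mm play on each side); symmetric, so either face can lead.
- plum1: Small dark red plum, about 20 mm across and 19 mm high, origin at its underside; lies on the runway and slides rather than rolls when pushed.
- plum2: Same, second plum.
- plum3: Same, third plum.
- plum4: Same, fourth plum.
- cup: Empty clear plastic cup, rim 104 mm across, 51 mm high, base 72 mm across, loose, standing on the filler's 5 mm base plate under the pocket. Origin: centre of its underside.
- full_cup: Bystander: clear lidded cup with plums, 113 mm across, 52 mm high, on the table. Origin: centre of its underside.
- empty_cups: Bystander: stack of empty clear cups, 111 mm across, 76 mm high. Origin: centre of its underside.
- spray_bottle: Spray bottle that stands fixed on the robot's right, 59 x 102 mm, 240 mm high: pass clear of it. Origin: centre of its underside. (Between it and the filler stands a wash tub with a leaning colander; its rim is 136 mm above the table.)
- tape: Bystander: roll of tape lying flat, 83 mm across, 24 mm high. Origin: centre of its underside.

How it is judged:
By the outcome, as a careful person would: the job done as asked, in the order asked, and still so for the second after the job is handed in, while the arm keeps its last pose, push and grip.
It also fails if it takes over 66 s, if anything falls off the work surface, if the arm or the gripper's body presses on something with over 40 N, if the wrist force passes 120 N, or if a joint passes its speed limit or range.

## Robot

A 6-joint arm with a two-finger parallel gripper is mounted at the origin on the work surface; the furniture and walls round the work are solid. World frame = base frame: x ahead of the robot, y to its left, z up, the work surface at z = 0. Lengths are in m, angles in rad, forces in N, time in s.
With the tool pointing down it reaches from about 0.35 to 0.775 m from the base axis. Payload 5.5 kg.
Tool frame: the origin (TCP) lies at the very end of the fingers, on their centre line; the grasp point (between the pads) lies 19 mm behind it; y points along the fingers, z is the direction in which the jaws open and shut, and the axes are right-handed (so a half turn about y gives the same grasp; the last joint's range is limited). The gripper opens to 85 mm and grips with 20 to 120 N. Pads are 22 mm wide; open, the fingers measure 114 mm over their backs; the gripper's body (76 mm by 85 mm) begins 54 mm behind the grasp point. The pads swing forward as they close: fully open they stand 13 mm farther back than shut.
Start: joints at [1.175, 0.313, 0.046, 1.304, 0, 1.431], TCP at [0.146, 0.556, 0.231] pointing down, gripper open.
Joint ranges: [-2.76, 2.76], [-0.86, 1.69], [-1.03, 1.26], [-2.2, 2.34], [-1.47, 1.5], [-3.14, 3.14]. Speed limits (rad/s): [2.57, 2.57, 3.14, 3.14, 3.14, 3.14].

## Interface

Orientations are given as a unit quaternion [w, x, y, z].
In Python, from workcell import env gives the robot as it stands.
- The arm moves only by the shell command python3 -m inch 'ROWS' [OPENING] [FORCE]. ROWS is JSON, a list that holds one entry, the list of rows, each a list of 4 numbers: the shift along the tool's x, y, z in mm, then the turn about the tool's y in degrees. In form: [[[tx, ty, tz, spin], ...]]. A call has 1 to 10 rows; each row is the pose to reach, as a shift and turn from the pose commanded when the call began, along the tool's axes at that moment; what a row does not reach only later rows make up. A row lasts 1/10 s, in which the tool goes at most 50 mm and 8.59 degrees, less where a joint would pass 70% of its speed; a pose out of reach is approached as far as the arm can. A call with a gripper value outside its range is refused whole. OPENING is the finger opening in mm, from 0 to 85.4, set as the call begins (- or left out, the last holds). The fingers move at their own pace and stop on an object; FORCE is the grip in N (left out, the last holds). Time passes only in rows, so rows that repeat a pose let the fingers close. It gives the time, the measured TCP pose, the force and the opening at its end, in the units of the state.
- env.get_state(): the state, without advancing time (a new reading comes with each control period).
- env.read_camera(name): name is "scene" or "top" or "wrist"; returns the picture (480x640x3 uint8, blue, green, red); there is no depth.
- env.camera_model(name): a dict with "fx", "fy", "cx", "cy" (pixels), "R" (3x3) and "t" (3): a world point X has camera coordinates R X + t; the wrist camera has in their place "mount" (4x4, takes a point from camera to tool coordinates, whose origin is the TCP and whose axes are the tool frame's). Camera axes: x right, y down, z forward; pixel columns grow to the right and rows downward; lengths in m; the calibration is good to about 2 mm. A picture is of the moment at which its call begins: read the wrist's pose just before it. camera_model takes no time and is no camera call.
- env.hand_in(): hands the job in, once; it reports no verdict.
The state is a dict: "clock": time; "joint_pos": joint angles; "qvel": joint speeds; "tau": joint torques, N m; "tcp_pos": TCP position; "orientation": TCP orientation; "wrist_force": force on the tool from outside, world axes, zero at the start; "ft_torque": the same for the moment, N m; "finger_gap": finger opening in m.
Only numpy, scipy, OpenCV 4.12 (cv2) and the standard library are available. Lean on these libraries where they do the work, as an engineer would, in place of code of your own. Each camera call takes 0.05 s, during which the arm holds its last target.

## Working session

There is one attempt and no reset: what is moved stays moved. The work goes in short steps, Python scripts to look and compute and a shell command to move; the robot and the scene stay as the last step left them, time stands still between calls to the robot, and variables do not carry over. Pictures are saved under pics/ and viewed, and the job is handed in when it is done.

```bash
ls; mkdir -p pics; python3 - <<'E'
from workcell import env
import cv2,json
s=env.get_state(); print(s)
for n in ["scene","top","wrist"]:
    im=env.read_camera(n); cv2.imwrite(f"pics/{n}0.png",im)
    print(n,env.camera_model(n))
E
```

```text
pics
{'clock': 0.0, 'joint_pos': array([ 1.17542780e+00,  3.14030703e-01,  4.49834357e-02,  1.30361029e+00,
       -4.12864960e-06,  1.43123879e+00]), 'qvel': array([ 1.21307142e-03,  4.93362002e-05,  5.32901296e-04, -7.63832601e-04,
       -3.10230140e-03,  2.23573769e-05]), 'tau': array([ 1.84385783e-03, -4.80622959e+01,  2.98534369e+01,  1.93930801e-02,
       -2.17074989e-05,  1.86850224e-05]), 'tcp_pos': array([0.14527945, 0.55581339, 0.23039346]), 'orientation': array([-0.70069526,  0.70196532, -0.0903689 ,  0.09002389]), 'wrist_force': array([ 0.15965077,  0.00946243, -0.57782793]), 'ft_torque': array([ 0.0244942 , -0.05052464,  0.00324633]), 'finger_gap': 0.08581427685570205}
scene {'fx': 545.1481264429592, 'fy': 545.1481264429592, 'cx': 326.79951244296615, 'cy': 248.89699411096566, 'R': array([[ 0.6163943 , -0.78743565, -0.0017791 ],
       [-0.57830854, -0.45115661, -0.67971828],
       [ 0.53443175,  0.42000335, -0.73347112]]), 't': array([-0.33801733,  0.37641066,  1.07600003])}
top {'fx': 499.46930960254383, 'fy': 499.46930960254383, 'cx': 328.46762909782603, 'cy': 234.70507922315105, 'R': array([[ 0.01063667, -0.9999089 ,  0.00831003],
       [-0.99258074, -0.01156462, -0.12103607],
       [ 0.12112115, -0.00696095, -0.99261332]]), 't': array([-0.00798173,  0.54582935,  1.30740044])}
wrist {'fx': 405.03352109683846, 'fy': 405.03352109683846, 'cx': 318.8233426124606, 'cy': 237.35077662511827, 'mount': array([[-7.14558655e-04,  9.53877947e-01,  3.00193857e-01,
        -7.56738076e-02],
       [-2.02758305e-04, -3.00194065e-01,  9.53878127e-01,
        -1.42782787e-01],
       [ 9.99999724e-01,  6.20735074e-04,  4.07912944e-04,
         7.80857912e-04],
       [ 0.00000000e+00,  0.00000000e+00,  0.00000000e+00,
         1.00000000e+00]])}
```

View pics/scene0.png

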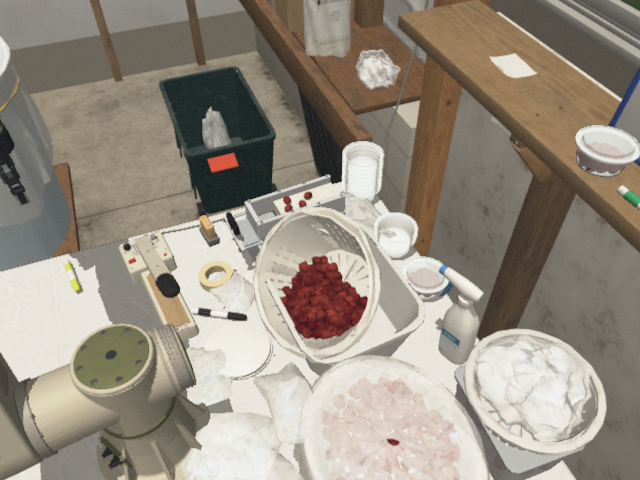

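View pics/top0.png

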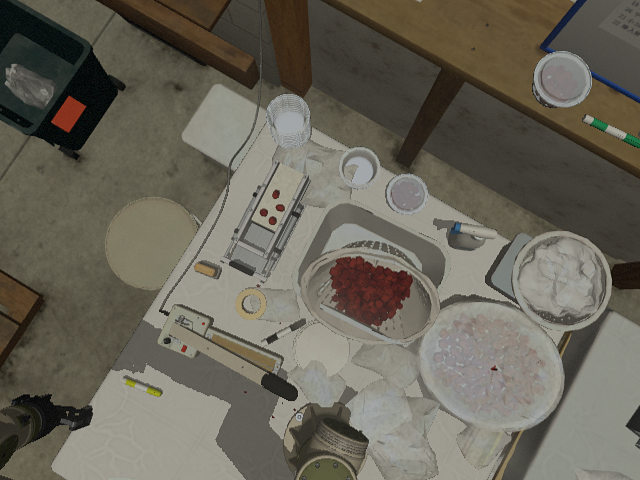

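View pics/wrist0.png

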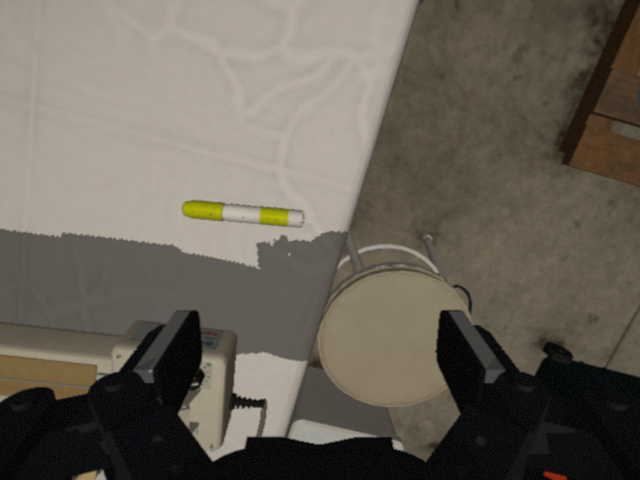

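The scene and top views show the filler around top (268,220): four plums near (270,210), the grip at (242,267), the scraper at (208,270) and the tape at (250,303). I'll zoom in on these.

```bash
python3 - <<'E'
import cv2
a=cv2.imread('pics/top0.png')[150:310,180:340]; cv2.imwrite('pics/topz.png',cv2.resize(a,(600,600),interpolation=cv2.INTER_CUBIC))
a=cv2.imread('pics/scene0.png')[160:290,190:360]; cv2.imwrite('pics/scz.png',cv2.resize(a,(784,600),interpolation=cv2.INTER_CUBIC))
E
```

```text
(no output)
```

View pics/topz.png

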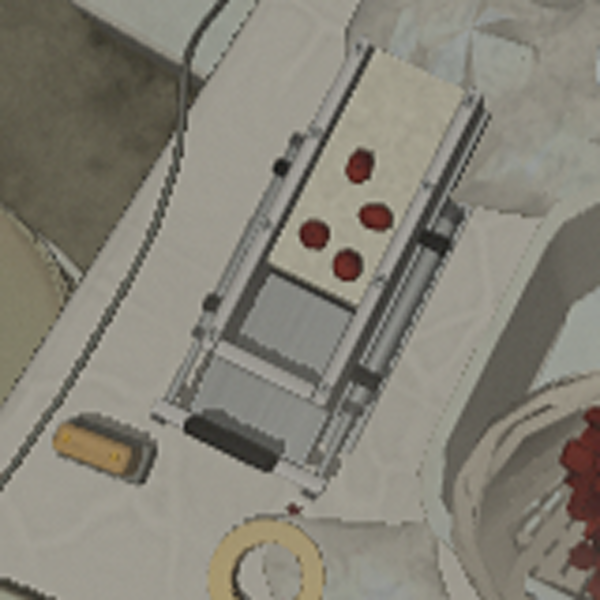

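View pics/scz.png

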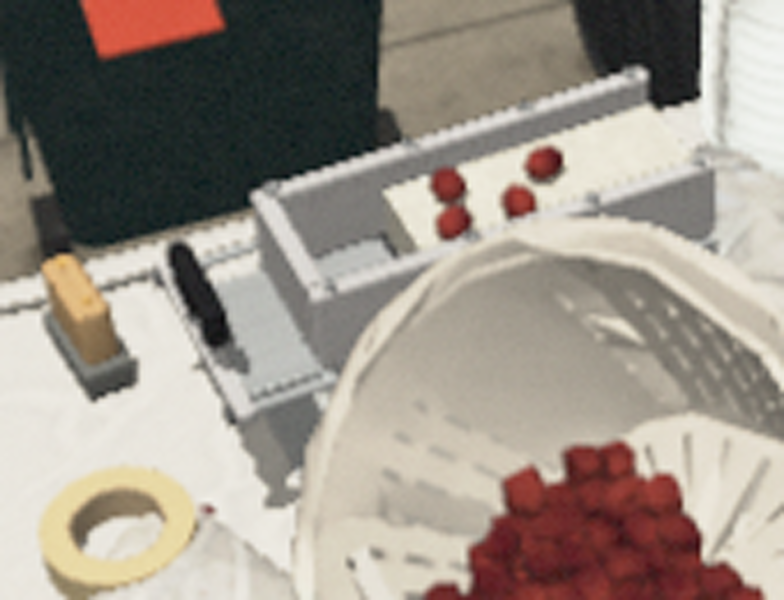

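```bash
cat > h.py <<'E'
import numpy as np, cv2
from workcell import env
from scipy.spatial.transform import Rotation as Ro
def ray(name,u,v,z,pose=None):
    m=env.camera_model(name)
    d=np.array([(u-m['cx'])/m['fx'],(v-m['cy'])/m['fy'],1])
    if name=='wrist':
        p,q=pose; R=Ro.from_quat([q[1],q[2],q[3],q[0]]).as_matrix(); M=m['mount']
        o=R@M[:3,3]+p; w=R@M[:3,:3]@d
    else:
        o=-m['R'].T@m['t']; w=m['R'].T@d
    return o+w*(z-o[2])/w[2]
def Z(u,v,z): # topz px
    return ray('top',180+(u+.5)/3.75-.5,150+(v+.5)/3.75-.5,z)
def S(u,v,z):
    return ray('scene',190+(u+.5)*170/784-.5,160+(v+.5)*130/600-.5,z)
E
python3 - <<'E'
from h import *
np.set_printoptions(precision=4,suppress=True)
for n,u,v,z in [('edgeL',272,264,.114),('edgeR',357,306,.114),('farL',374,50,.114),('farR',467,93,.114),('gripL',187,424,.132),('gripR',275,463,.132),('railLfar',363,44,.134),('railRfar',482,97,.134),('stopL',216,346,.134),('stopR',324,400,.134),('scrL',62,437,.064),('scrR',124,462,.064),('tape',268,578,.024)]:
    print(n,Z(u,v,z))
print('scene')
for n,u,v,z in [('edgeL',385,187,.114),('gripL',180,250,.132),('gripR',218,333,.132),('railLnear',258,200,.134),('railLfar',640,75,.134),('scrA',58,265,.064),('scrB',100,305,.064)]:
    print(n,S(u,v,z))
E
```

```text
edgeL [0.5711 0.1919 0.114 ]
edgeR [0.5433 0.134  0.114 ]
farL [0.7198 0.1265 0.114 ]
farR [0.6906 0.0625 0.114 ]
gripL [0.4615 0.2419 0.132 ]
gripR [0.4366 0.1834 0.132 ]
railLfar [0.7185 0.1321 0.134 ]
railRfar [0.6831 0.0515 0.134 ]
stopL [0.513  0.2242 0.134 ]
stopR [0.4782 0.1521 0.134 ]
scrL [0.4558 0.3409 0.064 ]
scrR [0.439  0.2974 0.064 ]
tape [0.36   0.2014 0.024 ]
scene
edgeL [0.578 0.196 0.114]
gripL [0.4608 0.2338 0.132 ]
gripR [0.429  0.1748 0.132 ]
railLnear [0.5128 0.2268 0.134 ]
railLfar [0.7208 0.1294 0.134 ]
scrA [0.4553 0.3375 0.064 ]
scrB [0.4475 0.2956 0.064 ]
```

```bash
cat >> h.py <<'E'
P0=np.array([.5295,.1756]); yaw=np.deg2rad(-24.7)
ex=np.array([np.cos(yaw),np.sin(yaw)]); ey=np.array([-ex[1],ex[0]])
def F(p): d=np.asarray(p)[:2]-P0; return np.array([d@ex,d@ey])
def W(x,y): return P0+x*ex+y*ey
def tool():
    s=env.get_state(); q=s['orientation']
    return s['tcp_pos'],Ro.from_quat([q[1],q[2],q[3],q[0]]).as_matrix(),s
def goto(xy,z):
    p,R,s=tool(); print('shift mm',np.round(R.T@(np.array([*xy,z])-p)*1000,1))
    print('tool z yaw',np.round(np.rad2deg(np.arctan2(R[1,2],R[0,2])),2),'tilt',np.round(R[:,1],4),'tcp',np.round(p,4),'F',np.round(F(p)*1000,1),'clock',s['clock'])
E
python3 - <<'E'
from h import *
np.set_printoptions(precision=4,suppress=True)
im=cv2.imread('pics/top0.png')
hsv=cv2.cvtColor(im,cv2.COLOR_BGR2HSV)
m=((hsv[...,1]>110)&((hsv[...,0]<8)|(hsv[...,0]>170))).astype(np.uint8)
n,l,st,c=cv2.connectedComponentsWithStats(m)
for i in range(1,n):
    if 240<c[i][0]<300 and 180<c[i][1]<235 and st[i][4]>10: print(st[i],F(ray('top',*c[i],.1235))*1000)
p,R,s=tool();print(R)
goto([.4475,.319],.2)
for n,u,v in [('cups',289,120)]: print(ray('top',u,v,.076),F(ray('top',u,v,.076)))
# wooden scraper handle blob
m=((hsv[...,1]>90)&(hsv[...,0]>10)&(hsv[...,0]<25)).astype(np.uint8)
n,l,st,c=cv2.connectedComponentsWithStats(m)
for i in range(1,n):
    if 190<c[i][0]<225 and 255<c[i][1]<285 and st[i][4]>10:
        pts=np.array([ray('top',x,y,.064)[:2] for y,x in np.argwhere(l==i)])
        mu=pts.mean(0);w,V=np.linalg.eigh(np.cov(pts.T));print('handle',mu,V[:,1],np.sqrt(12*w))
E
```

```text
[272 191   7   8  41] [114.2381   6.9632]
[276 205   8   6  41] [ 88.5096 -17.7614]
[260 209   7   7  40] [59.8769 14.2584]
[269 217   7   8  43] [ 50.3871 -15.2623]
[[ 0.9675 -0.0006  0.253 ]
 [-0.253  -0.0013  0.9675]
 [-0.0002 -1.     -0.0014]]
shift mm [ 352.3   30.7 -152.7]
tool z yaw 75.34 tilt [-0.0006 -0.0013 -1.    ] tcp [0.1453 0.5559 0.2306] F [-507.9  185. ] clock 0.15
[0.848  0.1071 0.076 ] [0.318  0.0709]
handle [0.4484 0.3197] [0.3533 0.9355] [0.0203 0.0534]
```

```bash
python3 -m inch '[[[50,0,-20,8.5],[88,0,-38,17],[132,0,-57,25.5],[176,10,-76,34],[220,20,-95,42.5],[264,30,-115,51],[308,40,-134,59.5],[353,50,-153,68],[353,60,-153,76.5],[353,70,-153,85]]]' 60 40
python3 -m inch '[[[0,0,0,8],[0,0,0,11],[0,0,0,11]]]' 
python3 - <<'E'
from h import *
goto([.4484,.3197],.1)
im=env.read_camera('wrist'); cv2.imwrite('pics/w1.png',im)
E
```

```text
clock: 1.15
tcp_pos: [0.4496, 0.3173, 0.1604]
orientation: [0.453, -0.454, 0.543, -0.542]
wrist_force: [-0.7, 0.2, -0.1]
finger_gap: 0.0598
clock: 1.45
tcp_pos: [0.4481, 0.3187, 0.1608]
orientation: [0.402, -0.402, 0.582, -0.582]
wrist_force: [0.0, 0.6, 0.6]
finger_gap: 0.0604
shift mm [-1.  60.8 -0. ]
tool z yaw -20.67 tilt [-8.e-04 -4.e-04 -1.e+00] tcp [0.4481 0.3187 0.1608] F [-133.7   96. ] clock 1.45
```

View pics/w1.png

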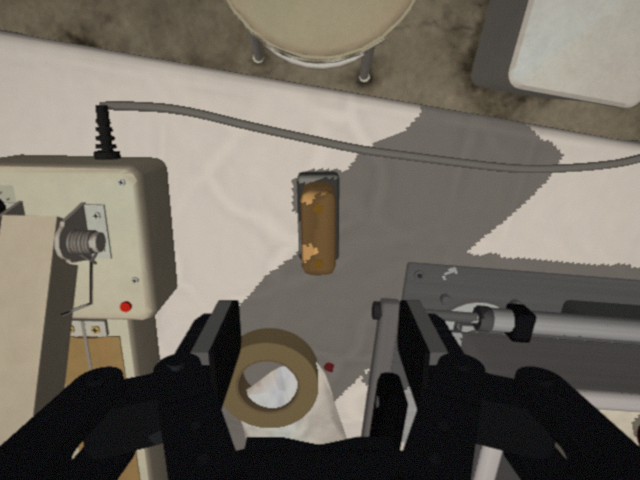

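```bash
python3 - <<'E'
from h import *
p,R,s=tool(); pose=(p,s['orientation'])
for u,v in [(304,185),(334,185),(303,273),(334,273),(319,228)]:
    q=ray('wrist',u,v,.064,pose); print(u,v,q, (R.T@(q-p))*1000)
for u,v in [(300,173),(338,173)]: q=ray('wrist',u,v,.023,pose); print(u,v,q, (R.T@(q-p))*1000)
E
```

```text
304 185 [0.45307887 0.35430707 0.064     ] [-34.94410049  97.03120133  -7.8294433 ]
334 185 [0.46983189 0.34802784 0.064     ] [-34.95697517  97.02375039  10.06167828]
303 273 [0.43204225 0.30176992 0.064     ] [21.63509223 97.05129549 -9.04822601]
334 273 [0.45056979 0.29482571 0.064     ] [21.62073153 97.04305531 10.73791324]
319 228 [0.45209204 0.32617638 0.064     ] [-8.26299333 97.0367053   1.13870115]
300 173 [0.44953269 0.35678227 0.023     ] [-36.02842534 138.03256882 -12.00246607]
338 173 [0.47416102 0.34755126 0.023     ] [-36.04733166 138.02161533  14.29896987]
```

The wrist view shows the handle at (304–334, 185–273). That puts its centre about 5 mm along tool −x, aligned with the jaws. Lowering onto it now.

```bash
python3 -m inch '[[[-5,40,1,0],[-5,80,1,0],[-5,110,1,0],[-5,127,1,0],[-5,127,1,0]]]' 60 60
python3 -m inch '[[[0,0,0,0],[0,0,0,0],[0,0,0,0],[0,0,0,0],[0,0,0,0]]]' 0 60
python3 - <<'E'
from h import *
goto([.4484,.3197],.034)
im=env.read_camera('wrist'); cv2.imwrite('pics/w2.png',im)
E
```

```text
clock: 2.0
tcp_pos: [0.4487, 0.3222, 0.0315]
orientation: [0.401, -0.405, 0.582, -0.581]
wrist_force: [-0.4, 0.3, -0.0]
finger_gap: 0.06
clock: 2.5
tcp_pos: [0.452, 0.3239, 0.0358]
orientation: [-0.403, 0.401, -0.581, 0.582]
wrist_force: [-0.9, -1.1, 6.4]
finger_gap: 0.0212
shift mm [ 5.2  1.8 -1.9]
tool z yaw -20.65 tilt [ 0.0025  0.0015 -1.    ] tcp [0.452  0.3239 0.0358] F [-132.3  102.4] clock 2.5
```

View pics/w2.png

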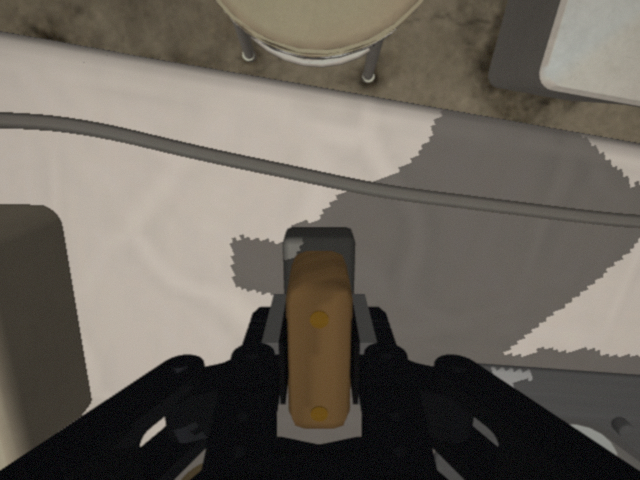

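```bash
python3 - <<'E'
from h import *
p,R,s=tool(); pose=(p,s['orientation'])
for u,v,z in [(320,320,.064),(320,412,.064),(319,258,.064),(319,425,.064),(286,230,.023),(354,230,.023)]:
    q=ray('wrist',u,v,z,pose); print(u,v,(R.T@(q-p))*1000)
print(s['wrist_force'])
E
python3 -m inch '[[[0,-30,0,0],[0,-70,0,0],[0,-115,0,0],[0,-155,0,0],[0,-155,0,0]]]'
python3 - <<'E'
from h import *
goto(W(.155,0),.19)
im=env.read_camera('wrist'); cv2.imwrite('pics/w3.png',im)
E
```

```text
320 320 [-14.07836472 -28.1491582    1.34904069]
320 412 [ 21.19952014 -28.23008893   1.40472564]
319 258 [-34.99175299 -28.10171762   1.01444384]
319 425 [ 26.65437913 -28.24322008   1.06648945]
286 230 [-31.73302412  12.86751679 -12.16568595]
354 230 [-31.73514304  12.91599089  15.07229896]
[-1.01646606 -0.19803708  6.75788461]
clock: 3.05
tcp_pos: [0.4541, 0.3249, 0.1958]
orientation: [-0.406, 0.398, -0.581, 0.582]
wrist_force: [0.7, 1.0, -1.7]
finger_gap: 0.0208
shift mm [124.2   6.8 277.8]
tool z yaw -20.65 tilt [ 0.0098  0.005  -0.9999] tcp [0.4541 0.3249 0.1958] F [-130.9  104.2] clock 3.05
```

View pics/w3.png

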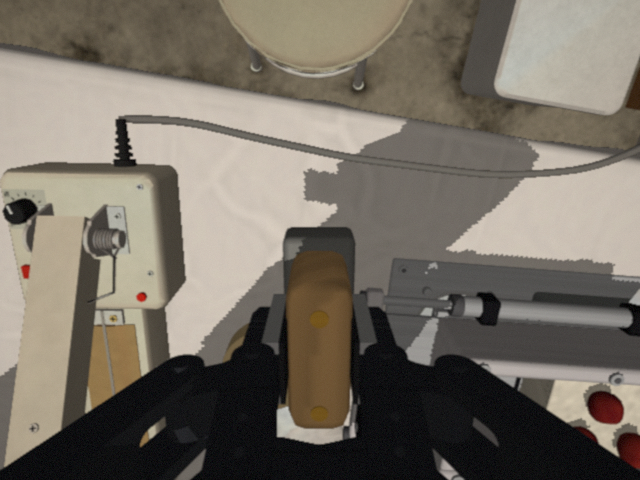

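```bash
python3 -m inch '[[[16,-6,35,0],[33,-6,74,1],[51,-6,114,2],[69,-6,154,3],[86,-6,194,4],[101,-6,230,4],[114,-6,256,4],[121,-6,273,4],[122,-6,277,4],[122,-6,277,4]]]'
python3 -m inch '[[[0,0,0,0],[0,0,0,0]]]'
python3 - <<'E'
from h import *
goto(W(.155,0),.19)
im=env.read_camera('wrist'); cv2.imwrite('pics/w4.png',im)
im=env.read_camera('top'); cv2.imwrite('pics/top1.png',im)
a=im[110:310,180:380]; cv2.imwrite('pics/top1z.png',cv2.resize(a,(600,600),interpolation=cv2.INTER_CUBIC))
E
```

```text
clock: 4.1
tcp_pos: [0.6665, 0.1111, 0.1932]
orientation: [0.381, -0.382, 0.596, -0.595]
wrist_force: [-0.8, 0.2, -1.2]
finger_gap: 0.0209
clock: 4.3
tcp_pos: [0.6662, 0.1126, 0.1952]
orientation: [0.382, -0.382, 0.595, -0.595]
wrist_force: [-0.4, 0.6, -0.9]
finger_gap: 0.0213
shift mm [-0.1  5.2  4.5]
tool z yaw -24.57 tilt [-8.e-04  3.e-04 -1.e+00] tcp [0.6662 0.1126 0.1952] F [ 1.505e+02 -1.000e-01] clock 4.3
```

View pics/w4.png

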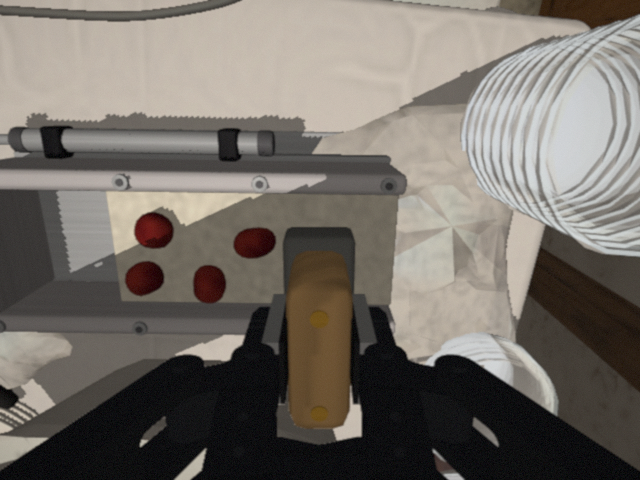

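View pics/top1z.png

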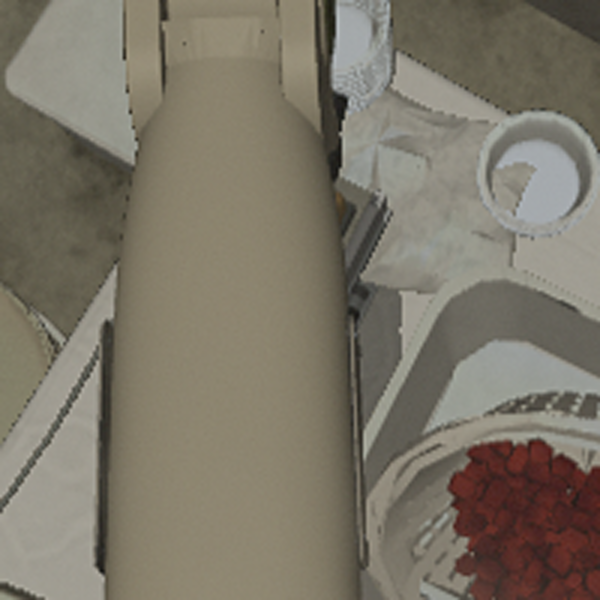

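```bash
cat >> h.py <<'E'
def wr(u,v,z):
    p,R,s=tool(); return F(ray('wrist',u,v,z,(p,s['orientation'])))*1000
E
python3 - <<'E'
from h import *
for n,u,v,z in [('up inner L',120,191,.134),('up inner',270,192,.134),('up inner R',395,193,.134),('lo deck',125,301,.114),('lo deck',240,304,.114),('far end',396,250,.114),('edge',108,200,.114),('edge',122,295,.114),('plum far R',274,242,.1235),('plum low R',224,285,.1235),('base edge L',286,230,.178),('base R',354,230,.178)]:
    print(n,wr(u,v,z).round(1))
E
```

```text
up inner L [50.2 37.9]
up inner [126.7  37.6]
up inner R [190.6  37.3]
lo deck [ 33.6 -34. ]
lo deck [103.7 -35.8]
far end [197.1  -0.5]
edge [32.8 28.9]
edge [ 32.3 -29.9]
plum far R [126.8   7.3]
plum low R [ 97.1 -18.9]
base edge L [138.2  30.3]
base R [166.2  30.4]
```

```bash
python3 -m inch '[[[-2,15,0,0],[-2,30,0,0],[-2,37,0,0],[-2,41,0,0],[-2,43,0,0],[-2,43,0,0]]]'
python3 - <<'E'
from h import *
im=env.read_camera('wrist'); cv2.imwrite('pics/w5.png',im); print(tool()[2]['wrist_force'],tool()[0])
E
```

```text
clock: 5.0
tcp_pos: [0.6681, 0.1134, 0.1526]
orientation: [-0.382, 0.382, -0.595, 0.595]
wrist_force: [-0.4, 1.7, -1.7]
finger_gap: 0.0209
[ 0.53980584  0.53048255 -1.25756566] [0.66827468 0.11329394 0.15289658]
```

View pics/w5.png

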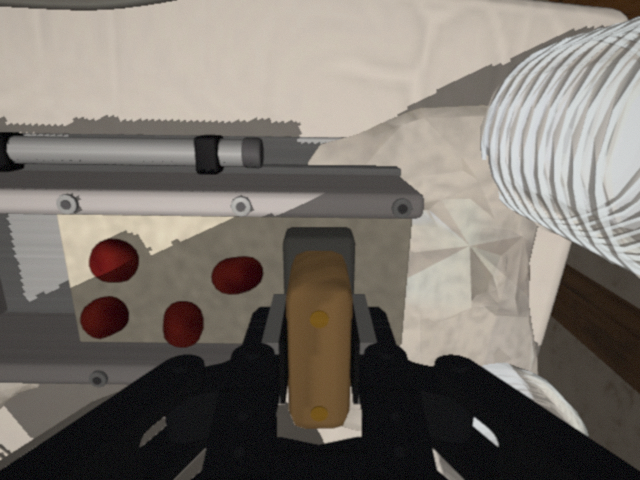

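```bash
python3 - <<'E'
from h import *
for n,u,v,z in [('rail',200,215,.134),('rail',330,217,.134),('base L',286,229,.140),('base R',354,229,.140),('lo deck',100,342,.114),('lo deck',210,343,.114)]:
    print(n,wr(u,v,z).round(1))
E
python3 -m inch '[[[0,1,0,0],[0,2,0,0],[0,3,0,0],[0,3,0,0]]]'
```

```text
rail [104.2  37.8]
rail [157.6  37. ]
base L [139.9  33.6]
base R [167.1  33.6]
lo deck [ 41.3 -34.2]
lo deck [ 97.4 -34.8]
clock: 5.45
tcp_pos: [0.6682, 0.1132, 0.1499]
orientation: [-0.382, 0.381, -0.595, 0.595]
wrist_force: [-0.2, -0.9, 2.2]
finger_gap: 0.0211
```

```bash
python3 -m inch '[[[0,0.5,-6,0],[0,0.5,-12,0],[0,0.5,-18,0],[0,0.5,-24,0],[0,0.5,-30,0],[0,0.5,-36,0],[0,0.5,-42,0],[0,0.5,-48,0],[0,0.5,-54,0],[0,0.5,-60,0]]]'
python3 - <<'E'
from h import *
im=env.read_camera('wrist'); cv2.imwrite('pics/w6.png',im); goto(W(0,0),.15)
E
```

```text
clock: 6.45
tcp_pos: [0.614, 0.1385, 0.1498]
orientation: [-0.383, 0.381, -0.595, 0.596]
wrist_force: [3.3, -1.5, 5.9]
finger_gap: 0.021
shift mm [  1.5  -0.3 -91.2]
tool z yaw -24.63 tilt [ 1.8e-03  1.0e-04 -1.0e+00] tcp [0.613  0.1389 0.1498] F [91.2  1.6] clock 6.5
```

View pics/w6.png

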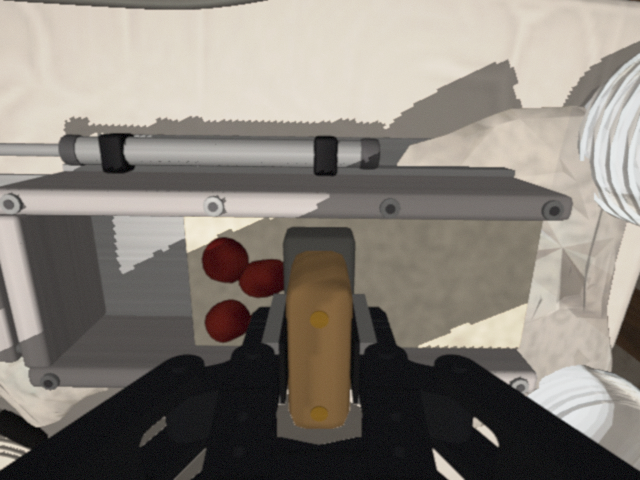

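The scraper is level and sweeping. Three plums show ahead of it at (225,260), (262,278) and (227,320), and the fourth is hidden by the finger.

```bash
python3 -m inch '[[[0,0,-5,0],[0,0,-10,0],[0,0,-15,0],[0,0,-20,0],[0,0,-25,0],[0,0,-30,0],[0,0,-35,0],[0,0,-40,0],[0,0,-44,0],[0,0,-47,0]]]'
python3 - <<'E'
from h import *
im=env.read_camera('wrist'); cv2.imwrite('pics/w7.png',im); goto(W(0,0),.15)
im=env.read_camera('scene'); cv2.imwrite('pics/sc7.png',cv2.resize(im[140:300,170:380],(787,600),interpolation=cv2.INTER_CUBIC))
E
```

```text
clock: 7.5
tcp_pos: [0.5713, 0.1581, 0.1498]
orientation: [-0.383, 0.381, -0.595, 0.596]
wrist_force: [3.6, -1.4, 5.5]
finger_gap: 0.0213
shift mm [  1.5  -0.3 -44.8]
tool z yaw -24.64 tilt [ 2.3e-03  1.0e-04 -1.0e+00] tcp [0.5709 0.1583 0.1498] F [44.8  1.5] clock 7.55
```

View pics/w7.png

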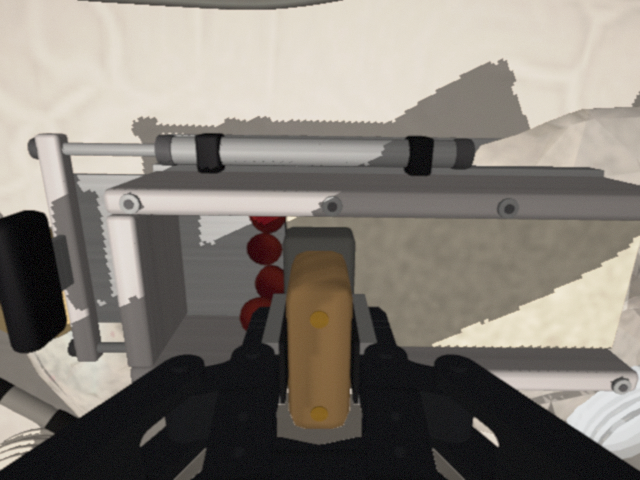

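View pics/sc7.png

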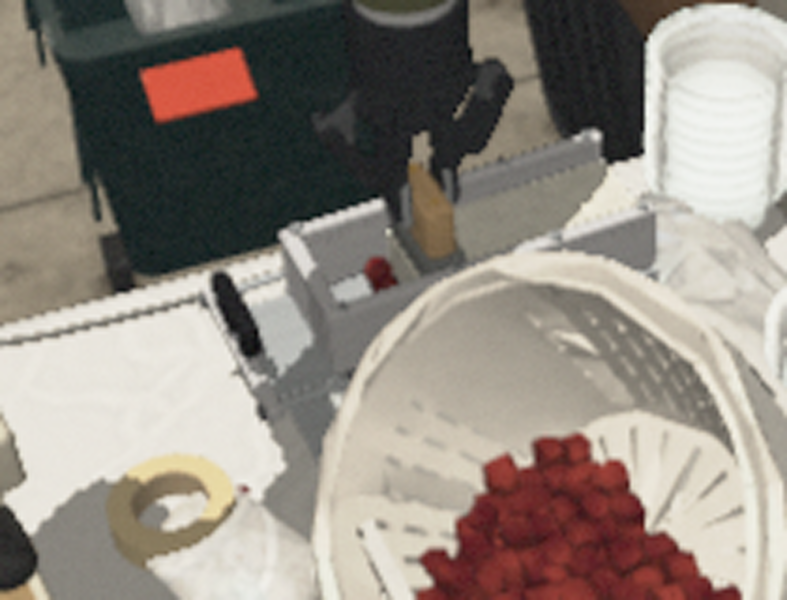

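```bash
python3 -m inch '[[[0,-1,10,0],[0,-1,25,0],[0,-1,40,0],[0,-1,55,0],[0,-1,70,0],[0,-1,85,0],[0,-1,100,0],[0,-1,110,0],[0,-1,112,0],[0,-1,112,0]]]'
python3 - <<'E'
from h import *
im=env.read_camera('wrist'); cv2.imwrite('pics/w8.png',im); goto(W(0,0),.15); print(env.get_state()['wrist_force'])
E
```

```text
clock: 8.6
tcp_pos: [0.6711, 0.1119, 0.1499]
orientation: [0.381, -0.382, 0.596, -0.594]
wrist_force: [-2.1, 2.1, 5.9]
finger_gap: 0.0206
shift mm [   1.1    0.3 -155.3]
tool z yaw -24.62 tilt [-0.0024  0.0013 -1.    ] tcp [0.6711 0.1119 0.1499] F [155.3   1.3] clock 8.65
[-1.44536386  0.70308835  6.17963053]
```

View pics/w8.png

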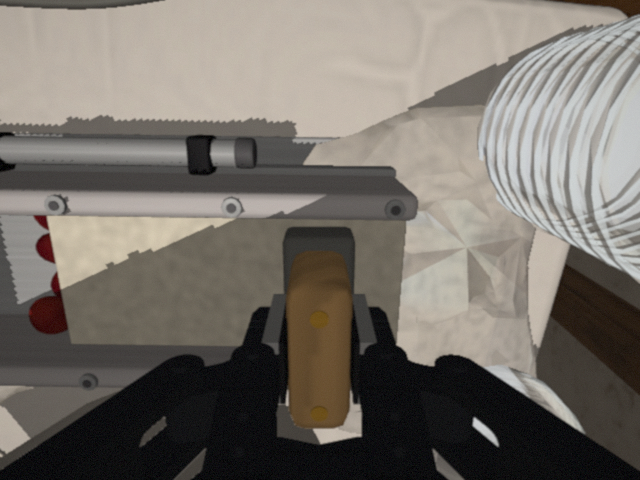

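```bash
python3 -m inch '[[[0,0.5,0,0],[0,0.5,0,0],[0,0.5,0,0],[0,0.5,0,0]]]' 50
python3 -m inch '[[[0,-15,0,0],[0,-40,0,0],[0,-65,0,0],[0,-65,-40,0],[0,-65,-80,0],[0,-65,-80,0]]]'
python3 - <<'E'
from h import *
im=env.read_camera('wrist'); cv2.imwrite('pics/w9.png',im); goto(W(-.088,.001),.1)
im=env.read_camera('scene'); cv2.imwrite('pics/sc9.png',cv2.resize(im[140:300,170:380],(787,600),interpolation=cv2.INTER_CUBIC))
E
```

```text
clock: 9.05
tcp_pos: [0.6721, 0.1112, 0.1487]
orientation: [0.381, -0.382, 0.595, -0.595]
wrist_force: [0.6, 0.1, -0.5]
finger_gap: 0.0499
clock: 9.65
tcp_pos: [0.5945, 0.1463, 0.2139]
orientation: [0.381, -0.384, 0.596, -0.594]
wrist_force: [0.2, -0.6, 0.3]
finger_gap: 0.0499
shift mm [  -0.5  114.6 -162. ]
tool z yaw -24.54 tilt [-0.0018 -0.     -1.    ] tcp [0.5973 0.1455 0.2144] F [74.1  1. ] clock 9.7
```

View pics/w9.png

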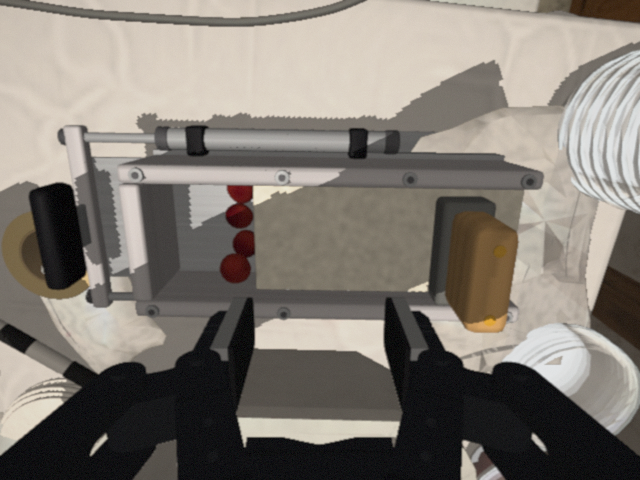

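View pics/sc9.png

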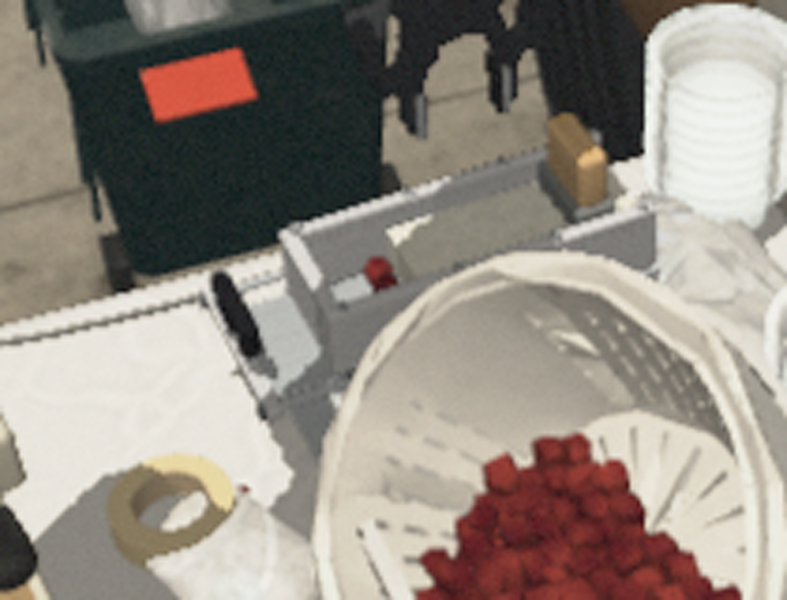

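All four plums lie in the pocket at x≈238, y 190–268, and the scraper stands at the far end. Next I move above the grip.

```bash
python3 -m inch '[[[0,0,-40,0],[0,0,-80,0],[0,10,-120,0],[0,20,-150,0],[0,30,-161,0],[0,35,-161,0],[0,35,-161,0]]]' 44
python3 - <<'E'
from h import *
im=env.read_camera('wrist'); cv2.imwrite('pics/w10.png',im); goto(W(-.088,.001),.1)
E
```

```text
clock: 10.45
tcp_pos: [0.4546, 0.2115, 0.1789]
orientation: [-0.382, 0.382, -0.595, 0.595]
wrist_force: [-0.4, 0.1, -0.3]
finger_gap: 0.0441
shift mm [ 0.5 79.4 -5.5]
tool z yaw -24.7 tilt [ 8.e-04  0.e+00 -1.e+00] tcp [0.4551 0.2114 0.1794] F [-82.6   1.5] clock 10.5
```

View pics/w10.png

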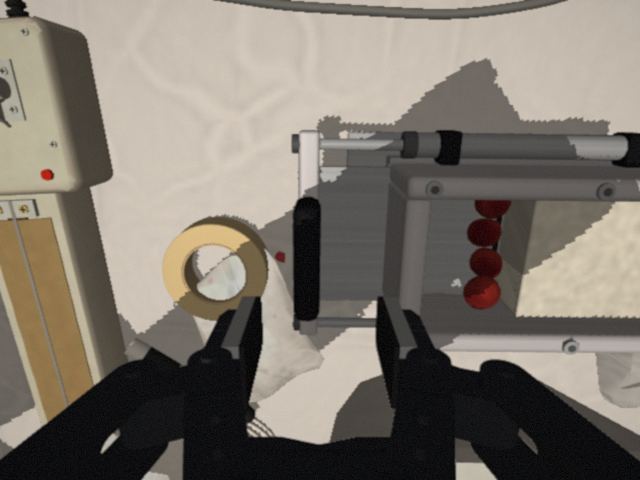

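```bash
python3 - <<'E'
from h import *
p,R,s=tool()
for u,v,z in [(295,258,.132),(320,258,.132),(307,199,.132),(307,319,.132),(402,250,.134),(424,250,.134),(412,165,.134)]:
    q=ray('wrist',u,v,z,(p,s['orientation'])); print(u,v,(R.T@(q-p)*1000).round(1),(F(q)*1000).round(1))
E
```

```text
295 258 [ -7.1  47.4 -11. ] [-93.5   8.5]
320 258 [-7.1 47.4  1.5] [-81.    8.5]
307 199 [-37.1  47.4  -4.7] [-87.3  38.6]
307 319 [27.1 47.3 -5.2] [-87.8 -25.6]
402 250 [-12.   45.4  41.8] [-40.7  13.5]
424 250 [-12.   45.4  52.7] [-29.9  13.5]
412 165 [-53.5  45.4  43.9] [-38.7  55. ]
```

```bash
python3 -m inch '[[[-3,0,-5,0],[-3,20,-5,0],[-3,45,-5,0],[-3,65,-5,0],[-3,78,-5,0],[-3,78,-5,0]]]' 44
python3 -m inch '[[[0,0,0,0],[0,0,0,0],[0,0,0,0],[0,0,0,0],[0,0,0,0]]]' 0 70
python3 - <<'E'
from h import *
im=env.read_camera('wrist'); cv2.imwrite('pics/w11.png',im); goto(W(-.16,.001),.1); print(env.get_state()['wrist_force'])
E
```

```text
clock: 11.1
tcp_pos: [0.4497, 0.2161, 0.0997]
orientation: [0.38, -0.382, 0.596, -0.595]
wrist_force: [0.2, -0.0, -0.6]
finger_gap: 0.044
clock: 11.6
tcp_pos: [0.4502, 0.2173, 0.1025]
orientation: [0.382, -0.381, 0.596, -0.595]
wrist_force: [-5.6, 3.2, 6.1]
finger_gap: 0.0129
shift mm [  3.7   2.6 -70.6]
tool z yaw -24.67 tilt [ 7.0e-04  1.9e-03 -1.0e+00] tcp [0.4502 0.2173 0.1025] F [-89.4   4.7] clock 11.65
[-4.36579664  2.53298035  6.19933355]
```

View pics/w11.png

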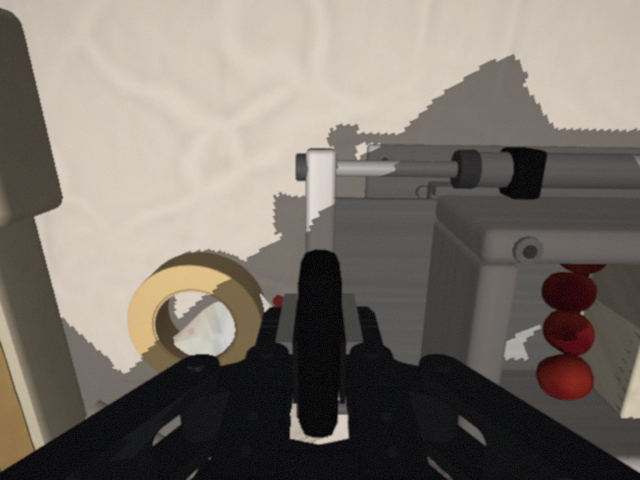

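```bash
python3 -m inch '[[[0,0,-8,0],[0,0,-16,0],[0,0,-24,0],[0,0,-32,0],[0,0,-40,0],[0,0,-48,0],[0,0,-56,0],[0,0,-62,0],[0,0,-68,0],[0,0,-72,0]]]'
python3 -m inch '[[[0,0,0,0],[0,0,0,0]]]'
python3 - <<'E'
from h import *
im=env.read_camera('wrist'); cv2.imwrite('pics/w12.png',im); goto(W(-.1614,.001),.1); print(env.get_state()['wrist_force'])
im=env.read_camera('scene'); cv2.imwrite('pics/sc12.png',cv2.resize(im[140:300,170:380],(787,600),interpolation=cv2.INTER_CUBIC))
E
```

```text
clock: 12.65
tcp_pos: [0.3873, 0.2471, 0.1025]
orientation: [-0.384, 0.379, -0.594, 0.596]
wrist_force: [8.3, -2.3, 0.9]
finger_gap: 0.0131
clock: 12.85
tcp_pos: [0.3872, 0.2472, 0.1025]
orientation: [-0.383, 0.38, -0.594, 0.596]
wrist_force: [7.2, -2.1, 1.7]
finger_gap: 0.0128
shift mm [ 4.6  2.5 -2.3]
tool z yaw -24.69 tilt [ 6.e-03  9.e-04 -1.e+00] tcp [0.3873 0.2472 0.1025] F [-159.1    5.6] clock 12.9
[ 6.97517592 -0.7254202   1.75416502]
```

View pics/w12.png

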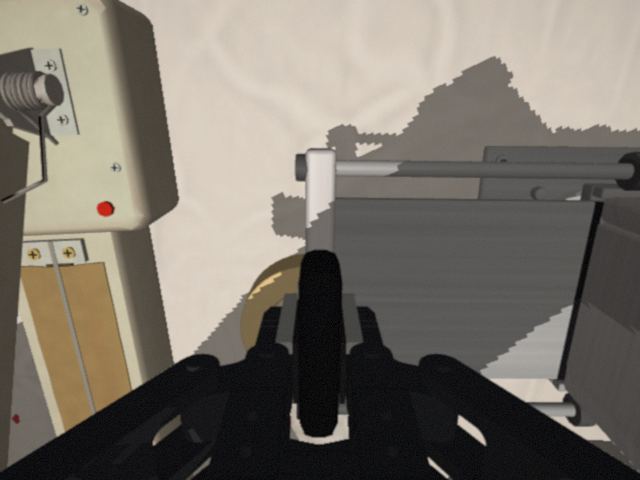

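View pics/sc12.png

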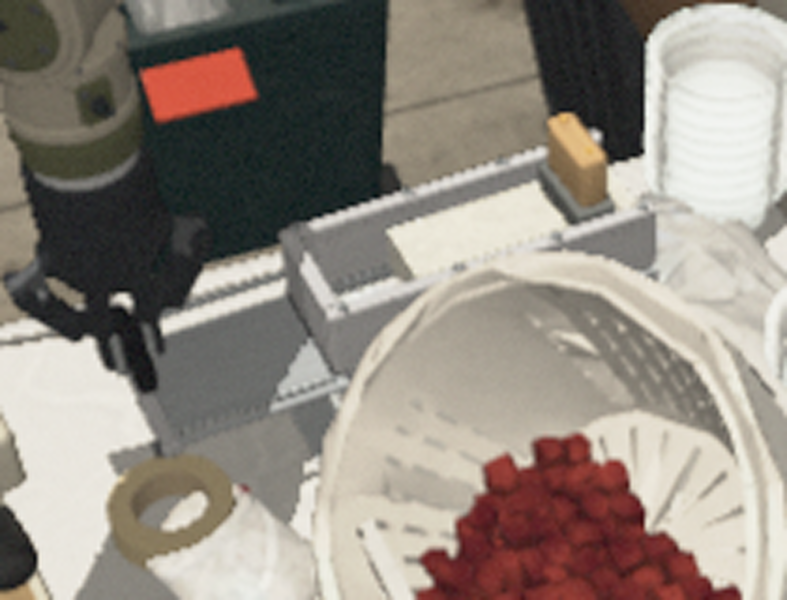

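```bash
python3 - <<'E'
from h import *
im=cv2.imread('pics/w12.png'); cv2.imwrite('pics/w12z.png',cv2.resize(im[190:400,500:640],(400*1,600),interpolation=cv2.INTER_CUBIC))
for v in (230,260,340,360): print(v, im[v,540:640:2].mean(1).astype(int))
im=env.read_camera('top'); cv2.imwrite('pics/top2z.png',cv2.resize(im[110:310,160:360],(600,600),interpolation=cv2.INTER_CUBIC))
E
```

```text
230 [87 88 87 86 90 87 88 86 85 87 87 87 88 86 83 86 85 86 87 85 87 87 88 85
 79 20 10  9 38 63 64 61 63 61 67 67 67 68 72 70 74 72 71 70 65 62 60 60
 61 61]
260 [89 88 88 89 88 90 89 86 85 87 87 87 87 87 87 86 88 87 87 88 89 64 14  6
 15 52 63 60 63 62 65 59 61 64 63 59 65 64 64 62 59 59 60 63 64 64 58 61
 60 58]
340 [166 168 165 166 166 167 167 166 165 164 165 166 143  44  20  15  59  77
  73  75  74  74  75  72  78  77  71  73  73  76  77  76  75  73  75  76
  77  77  77  72  74  73  78  75  73  74  72  74  76  74]
360 [163 163 164 162 164 162 164 163 162 162 122  28  18  27  68  72  73  75
  75  74  77  75  77  74  73  74  75  74  74  72  76  77  73  72  74  74
  75  73  74  78  76  76  75  71  74  75  76  73  77  75]
```

View pics/w12z.png

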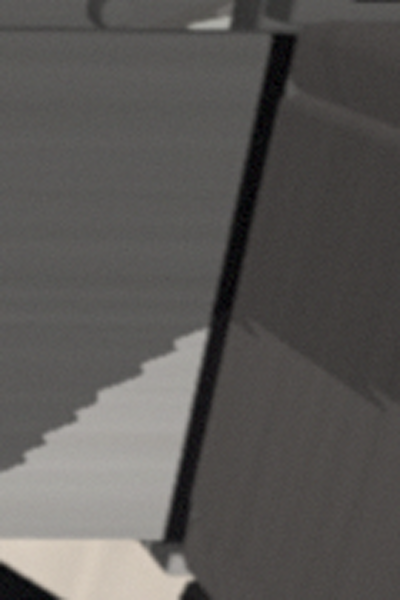

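View pics/top2z.png

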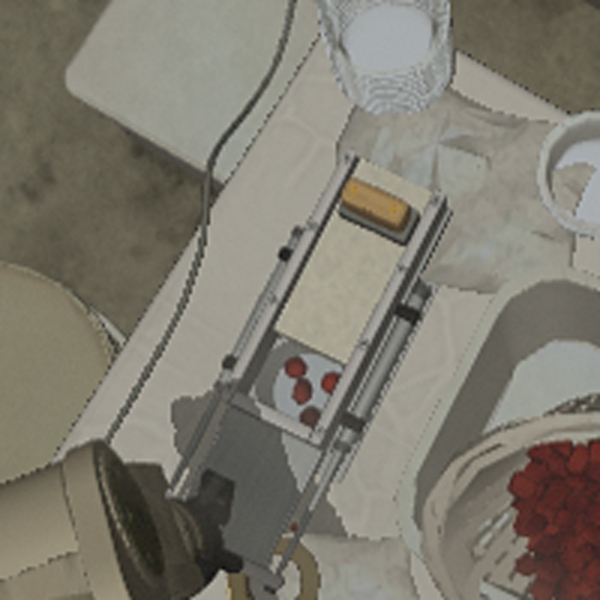

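```bash
python3 - <<'E'
from h import *
im=cv2.imread('pics/w12.png')
for v in (230,260,340,360):
    g=im[v].mean(1); 
    i=np.arange(540,640); row=g[540:640]; d=row.argmin()+540
    L=row[:max(1,d-540-6)][-5:].mean(); Rr=g[d+8:d+14].mean()
    k=d
    while g[k]<(g[d]+L)/2:k-=1
    a=k+ (g[k]-(g[d]+L)/2)/(g[k]-g[k+1])
    k=d
    while g[k]<(g[d]+Rr)/2:k+=1
    b=k-(g[k]-(g[d]+Rr)/2)/(g[k]-g[k-1])
    A=wr(a,v,.0785);B=wr(b,v,.0785); print(v,a,b,A,B,'width',(B-A)[0])
E
```

```text
230 589.1714285714286 595.9016203703703 [-41.47716316  34.08631732] [-38.56495254  34.08413217] width 2.912210617652306
260 582.5637362637362 588.9043715846994 [-41.65517568  20.30743533] [-38.847382    20.30408867] width 2.807793687476213
340 565.0814569536424 571.4783950617284 [-42.10801665 -19.79724454] [-39.08687058 -19.80472849] width 3.021146072348081
360 560.6025157232705 566.8043981481482 [-42.28284196 -30.67108928] [-39.30430632 -30.67950569] width 2.978535642159528
```

The top view shows all four plums in the cup. About 2.9 mm of the 3.5 mm line is out, so I pull slightly more.

```bash
python3 -m inch '[[[0,0,-0.5,0],[0,0,-1,0],[0,0,-1,0],[0,0,-1,0]]]'
python3 - <<'E'
from h import *
goto(W(-.1614,.001),.1); im=env.read_camera('wrist'); cv2.imwrite('pics/w13.png',im)
for v in (230,260,340,360):
    g=im[v].mean(1); d=g[540:620].argmin()+540
    L=g[d-12:d-6].mean(); Rr=g[d+8:d+14].mean()
    k=d
    while g[k]<(g[d]+L)/2:k-=1
    a=k+ (g[k]-(g[d]+L)/2)/(g[k]-g[k+1])
    k=d
    while g[k]<(g[d]+Rr)/2:k+=1
    b=k-(g[k]-(g[d]+Rr)/2)/(g[k]-g[k-1])
    A=wr(a,v,.0785);B=wr(b,v,.0785); print(v,a,b,'width',(B-A)[0])
cv2.imwrite('pics/w13z.png',cv2.resize(im[190:400,500:640],(400,600),interpolation=cv2.INTER_CUBIC))
im=env.read_camera('top'); cv2.imwrite('pics/top3z.png',cv2.resize(im[110:310,160:360],(600,600),interpolation=cv2.INTER_CUBIC))
E
```

```text
clock: 13.4
tcp_pos: [0.3867, 0.2474, 0.1025]
orientation: [-0.383, 0.379, -0.594, 0.596]
wrist_force: [9.0, -1.2, 2.5]
finger_gap: 0.0127
shift mm [ 4.6  2.5 -1.7]
tool z yaw -24.71 tilt [ 6.3e-03  6.0e-04 -1.0e+00] tcp [0.3867 0.2474 0.1025] F [-159.7    5.6] clock 13.4
230 589.0963541666666 596.709595959596 width 3.2980344512856945
260 582.4245614035087 590.0409836065573 width 3.376539936799965
340 565.0204498977505 572.5595238095239 width 3.5644857484066605
360 560.4580745341615 568.0375 width 3.644119050277773
```

View pics/w13z.png

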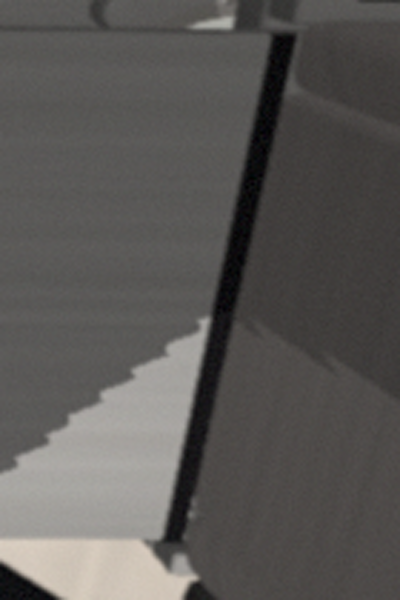

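View pics/top3z.png

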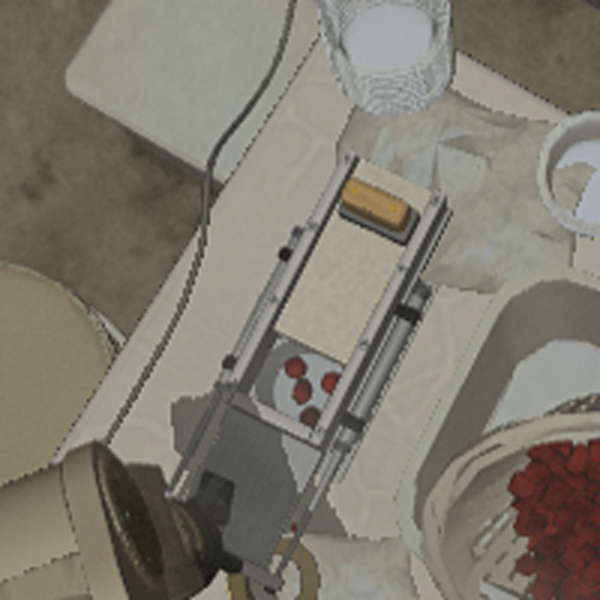

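The full 3.5 mm line is now out, right at the end stop. The cup holds four plums and the scraper is standing.

```bash
python3 -c "
from workcell import env
print(env.hand_in()); print(env.get_state()['clock'])"
```

```text
the job is handed in; nothing more can be done
None
the job is handed in; nothing more can be done
```

I wiped all four plums into the pocket with the scraper while the gate was shut. I then stood the scraper upright at the far end of the runway, and pulled the gate to the mark. The job was handed in at about 13.5 s with the gripper still holding the grip there.

**Last checks:**
- **Plums and scraper:** the final top view shows four plums in the cup, an empty pocket and the scraper on its base.
- **Gate:** 3.3 to 3.6 mm of the 3.5 mm mark line is visible in front of the end stop. The arm's own displacement reading gives only about 70.3 mm of pull instead of 72. I trusted the visible line, because the shut position was read while the arm was pressing against the stop.
- **Force and time:** the wrist force readings never went above about 10 N, against a limit of 120 N.
- **Other cups and tape:** I measured neither, but the last pictures show the tape and the stack of empty cups where they were. The pulled crosshead passes over the tape with plenty of clearance.

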